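# Pack the cookie stamps away in their round tin

## Task

Put the two small cookie stamps from the table away in the round tin with the other five, so that all seven stand flat on its floor with their handles up, packed close: one in the middle and six around it. The stamp standing astray in the tin has to be moved over to make room. Set the stamps down without dropping them, and leave the large stamp and the other things on the table where they are.

Things in the scene. Friction and masses are not known exactly. Their poses are not given: they have to be found in the camera images.
- tin: shallow round open metal tin held fast by a thin non-slip mat: inside diameter 158 mm, outside 164, floor 3 mm thick, rim 24 mm above the table; origin at the centre of its underside, z up. Room for seven small stamps: one in the middle, six around it, centres 50 to 54 mm from the tin's centre and about 60 degrees apart; only 28 mm is then free between handles, so open the gripper only partly.
- stamp_a: small wooden cookie stamp, one of seven alike: disc 50 mm across, 16 mm thick (edges chamfered 3 mm), plain upright round handle 22 mm across on its centre, 50 mm tall in all, about 70 g; origin at the centre of the underside, z up. Starts on the tin's floor, with four others: one in the middle, three in place side by side around it, one astray, half-way between two places; which is which varies.
- stamp_b: small wooden cookie stamp, one of seven alike: disc 50 mm across, 16 mm thick (edges chamfered 3 mm), plain upright round handle 22 mm across on its centre, 50 mm tall in all, about 70 g; origin at the centre of the underside, z up. Starts on the tin's floor, with four others: one in the middle, three in place side by side around it, one astray, half-way between two places; which is which varies.
- stamp_c: small wooden cookie stamp, one of seven alike: disc 50 mm across, 16 mm thick (edges chamfered 3 mm), plain upright round handle 22 mm across on its centre, 50 mm tall in all, about 70 g; origin at the centre of the underside, z up. Starts on the tin's floor, with four others: one in the middle, three in place side by side around it, one astray, half-way between two places; which is which varies.
- stamp_d: small wooden cookie stamp, one of seven alike: disc 50 mm across, 16 mm thick (edges chamfered 3 mm), plain upright round handle 22 mm across on its centre, 50 mm tall in all, about 70 g; origin at the centre of the underside, z up. Starts on the tin's floor, with four others: one in the middle, three in place side by side around it, one astray, half-way between two places; which is which varies.
- stamp_e: small wooden cookie stamp, one of seven alike: disc 50 mm across, 16 mm thick (edges chamfered 3 mm), plain upright round handle 22 mm across on its centre, 50 mm tall in all, about 70 g; origin at the centre of the underside, z up. Starts on the tin's floor, with four others: one in the middle, three in place side by side around it, one astray, half-way between two places; which is which varies.
- stamp_f: small wooden cookie stamp, one of seven alike: disc 50 mm across, 16 mm thick (edges chamfered 3 mm), plain upright round handle 22 mm across on its centre, 50 mm tall in all, about 70 g; origin at the centre of the underside, z up. Starts on the table right of the tin, in a loose row with the other one and the large stamp, in any order.
- stamp_g: small wooden cookie stamp, one of seven alike: disc 50 mm across, 16 mm thick (edges chamfered 3 mm), plain upright round handle 22 mm across on its centre, 50 mm tall in all, about 70 g; origin at the centre of the underside, z up. Starts on the table right of the tin, in a loose row with the other one and the large stamp, in any order.
- big_stamp: large wooden cookie stamp of the same look, disc 68 mm across, 16 mm thick, handle 26 mm across, 50 mm tall in all; origin at the centre of the underside. It does not belong in the tin and stays where it is.
- seed_jar: amber glass jar with a steel lid, 68 mm across, 100 mm tall, loose bystander left of the tin; origin at the centre of the underside
- scraper: bench scraper lying flat, steel blade with a wooden grip, 75 by 130 mm, 18 mm high, loose bystander to the right of the loose stamps; origin at the centre of its underside
Not all that is in view belongs to the job. What is shaped like the stamp_g but purple is not meant.

How it is judged:
By the outcome, as a careful person would: the job done as asked, in the order asked, and still so for the second after the job is handed in, with the robot touching nothing.
It also fails if it takes over 59 s, if anything falls off the work surface, if the arm or the gripper's body presses on something with over 40 N, if the wrist force passes 120 N, or if a joint passes its speed limit or range.

## Robot

A 6-joint arm with a two-finger parallel gripper is mounted at the origin on the work surface. World frame = base frame: x ahead of the robot, y to its left, z up, the work surface at z = 0. Lengths are in m, angles in rad, forces in N, time in s.
With the tool pointing down it reaches from about 0.375 to 0.925 m from the base axis. Payload 5.7 kg.
Tool frame: the origin (TCP) lies midway between the tips of the shut fingers; the grasp point (between the pads) lies 19 mm behind it; z points along the fingers, x is the direction in which the jaws open and shut, and the axes are right-handed (so a half turn about z gives the same grasp; the last joint's range is limited). The gripper opens to 88 mm and grips with 3 to 60 N. Pads are 20 mm wide; open, the fingers measure 115 mm over their backs; the gripper's body (75 mm by 178 mm) begins 61 mm behind the grasp point.
Start: joints at [1.235, 0.359, 1.51, -0, 1.272, -0.115], TCP at [0.131, 0.585, 0.223] pointing down, gripper open.
Joint ranges: [-2.97, 2.97], [-1.01, 2.36], [0.21, 2.38], [-0.96, 4.11], [0.2, 2.71], [-2.98, 2.98]. Speed limits (rad/s): [2.39, 2.39, 3.14, 3.14, 3.14, 3.14].

## Interface

Orientations are given as a unit quaternion [x, y, z, w].
In Python, from bench import move_ptp, servo_line, goto_joints, move_gripper, sleep, inverse_kinematics, capture, PlanningError, close_job, spot_in, silhouettes, current_clock, current_joint_pos, current_qvel, current_joint_torque, current_position, current_orientation, current_force, current_torque, current_finger_gap gives the robot as it stands. Calls block until the motion is done:
- move_ptp(position, orientation): joint-space move of the TCP to a pose.
- servo_line(position, orientation=None, rate=0.15, contact_N=None): straight line of the TCP; orientation=None keeps the orientation; rate is the mean speed in m/s. With contact_N (N) it stops when the force on the tool has changed by that much, and returns True; else False.
- goto_joints(angles): joint-space move.
- move_gripper(opening): finger opening in m; the grip force is fixed at half the most; returns when the fingers have stopped.
- sleep(seconds).
- inverse_kinematics(position, orientation): joint angles nearest the present ones, or None.
- capture(name): name is "scene" or "top" or "wrist"; returns a dict with "image" (420x560x3 uint8, blue, green, red), "range_z" (420x560 float32, m along the optical axis (not along the pixel's ray), 0 where there is no reading), "intrinsics" (3x3 intrinsics, pixels), "R" (3x3) and "t" (3): a world point X has camera coordinates R X + t. Camera axes: x right, y down, z forward; pixel columns grow to the right and rows downward; lengths in m; the calibration is good to about 2 mm. A picture is of the moment at which its call begins.
A pose or a line that the arm cannot do raises PlanningError and nothing moves.
- close_job(): hands the job in, once; it reports no verdict.
Trained networks look in the newest picture that a camera, given by its name, has taken for a name from the list of things; names that differ only in an ending like _2 or _b are one class to them, and where a whole thing is asked for, a point or a joint stands for the part that bears it (a point fixed in the world has none). Each returns a list of dicts, best first, with "conf" (0 to 1); they miss things now and then, are a little off and sometimes report something else, mostly with a low value. They report only what shows in the picture. A call takes as long as a camera call. They do not tell look-alikes from the thing itself.
- spot_in(camera, query): "xy" ([column, row] in pixels, amid what is visible of it).
- silhouettes(camera, query): "region" (420x560 bool, what is visible of it) and "xy" ([column, row] in pixels, amid what is visible of it).
Readings, each from a call of its own:
- current_clock(): time.
- current_joint_pos(): joint angles.
- current_qvel(): joint speeds.
- current_joint_torque(): joint torques, N m.
- current_position(): TCP position.
- current_orientation(): TCP orientation.
- current_force(): force on the tool from outside, world axes, zero at the start.
- current_torque(): the same for the moment, N m.
- current_finger_gap(): finger opening in m.
Only numpy, scipy, OpenCV 4.12 (cv2) and the standard library are available. Lean on these libraries where they do the work, as an engineer would, in place of code of your own. Each camera call takes 0.05 s, during which the arm holds its last target. There are 200 camera calls.

## Working session

There is one attempt and no reset: what is moved stays moved. The work goes in short steps, each a Python script; the robot and the scene stay as the last script left them, time stands still between calls to the robot, and variables do not carry over. Pictures are saved under pics/ and viewed, about 8 in all and at most 12, crops included, and the job is handed in when it is done.

```bash
ls; mkdir -p pics
python3 - <<'E'
from bench import *
import cv2,numpy as np
for n in ["top","scene"]:
    c=capture(n); cv2.imwrite(f"pics/{n}1.png",c["image"]); print(n,c["R"],c["t"],c["intrinsics"])
    for q in ["stamp_a","big_stamp","tin"]:
        print(q,[(np.round(d["xy"]),round(d["conf"],2)) for d in spot_in(n,q)])
print(current_clock(),current_orientation())
E
```

```text
pics
top [[ 0.12612752 -0.99199779  0.00567753]
 [-0.97163055 -0.12468812 -0.20096503]
 [ 0.20006478  0.01983076 -0.97958196]] [-0.05797464  0.50737277  0.82066725] [[391.88987393   0.         286.38285277]
 [  0.         391.88987393 207.87972389]
 [  0.           0.           1.        ]]
stamp_a [(array([399., 256.]), 0.9), (array([271., 179.]), 0.89), (array([365., 163.]), 0.87), (array([286., 201.]), 0.86), (array([243., 196.]), 0.81), (array([258., 204.]), 0.78), (array([354., 249.]), 0.73), (array([274., 218.]), 0.57)]
big_stamp [(array([354., 203.]), 0.96)]
tin [(array([461., 260.]), 0.63), (array([367., 164.]), 0.21)]
scene [[-0.87439406  0.48498735  0.01490975]
 [ 0.38180467  0.70667649 -0.59567906]
 [-0.29943318 -0.51516561 -0.80308415]] [ 0.47660883 -0.17074338  1.34437863] [[395.72573397   0.         279.46270729]
 [  0.         395.72573397 208.52056337]
 [  0.           0.           1.        ]]
stamp_a [(array([298., 235.]), 0.82), (array([282., 172.]), 0.67), (array([299., 218.]), 0.56), (array([225., 195.]), 0.55), (array([271., 152.]), 0.52), (array([283., 221.]), 0.49), (array([277., 236.]), 0.46), (array([301., 248.]), 0.46)]
big_stamp [(array([258., 185.]), 0.56), (array([304., 240.]), 0.47)]
tin [(array([306., 240.]), 0.91)]
0.4 [ 7.80715668e-01  6.24886404e-01 -1.42331480e-04  8.73115039e-05]
```

View pics/top1.png

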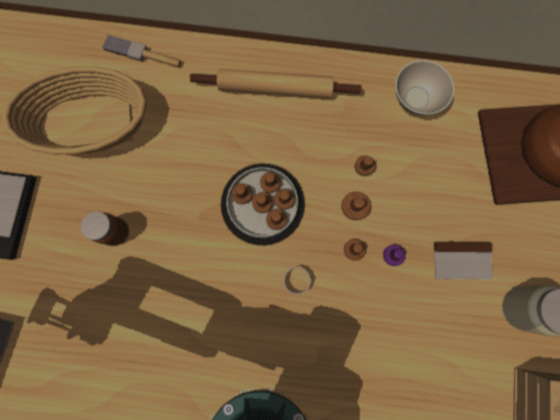

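View pics/scene1.png

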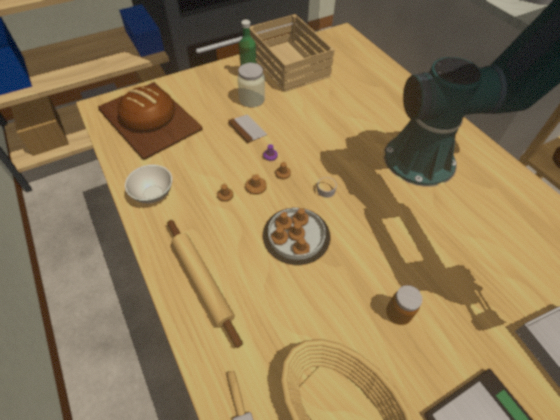

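The top view shows the tin at about (263,204), with stamps at (262,202), (270,181), (242,193), (285,198) and (277,218). The small table stamps are at (366,165) and (355,249), with the large one between them at (356,205) and the purple decoy at (395,255). I'll get rough positions from this, then take a close wrist view.

```bash
cat > h.py <<'E'
from bench import *
import cv2,numpy as np
from scipy.spatial.transform import Rotation as Rot
def world(c):
    z=c["range_z"]; K=c["intrinsics"]; v,u=np.mgrid[:420,:560]
    p=np.stack([(u-K[0,2])/K[0,0]*z,(v-K[1,2])/K[1,1]*z,z],-1)
    w=(p-c["t"])@c["R"]; w[z==0]=np.nan; return w
def ray(c,uv,h):
    "world point on the pixel's ray at height h"
    K=c["intrinsics"]; d=c["R"].T@np.array([(uv[0]-K[0,2])/K[0,0],(uv[1]-K[1,2])/K[1,1],1]); o=-c["R"].T@c["t"]
    return o+d*(h-o[2])/d[2]
def tops(c,lo,hi,amin):
    "blobs whose surface lies between heights lo..hi: world mean, pixel, area, width"
    w=world(c); m=((w[...,2]>lo)&(w[...,2]<hi)).astype(np.uint8)
    n,l,s,ce=cv2.connectedComponentsWithStats(m,connectivity=4); out=[]
    for i in range(1,n):
        if s[i,4]>=amin:
            r,_=0,0; pts=np.argwhere(l==i)[:,::-1].astype(np.float32); (cc,r)=cv2.minEnclosingCircle(pts)
            out.append((np.nanmean(w[l==i],0).round(4),ray(c,cc,(lo+hi)/2)[:2].round(4),np.round(cc),s[i,4],round(r,1)))
    return out
def down(a): # tool z down, tool x at world angle a
    return Rot.from_matrix(np.array([[np.cos(a),np.sin(a),0],[np.sin(a),-np.cos(a),0],[0,0,-1]])).as_quat()
E
python3 - <<'E'
from h import *
c=capture("top")
for o in tops(c,.044,.06,8):
    if 220<o[2][0]<500 and 140<o[2][1]<290: print(o)
w=world(c); print("tin",ray(c,(263,204),.02)); print(w[202,300],w[202,250])
print(inverse_kinematics([.5,.0,.3],down(0)),Rot.from_quat(current_orientation()).as_matrix())
c=capture("wrist"); print(c["R"],c["t"],-c["R"].T@c["t"],c["intrinsics"][0])
E
```

```text
(array([ 0.6459, -0.1644,  0.0499]), array([ 0.6446, -0.1637]), array([368., 160.]), np.int32(69), 4.7)
(array([0.5753, 0.0532, 0.0524]), array([0.5754, 0.0532]), array([270., 177.]), np.int32(76), 4.8)
(array([0.5395, 0.1151, 0.0525]), array([0.5395, 0.1151]), array([240., 189.]), np.int32(75), 4.8)
(array([0.5396, 0.0151, 0.0527]), array([0.5398, 0.015 ]), array([284., 195.]), np.int32(78), 4.9)
(array([0.5246, 0.0649, 0.0523]), array([0.5247, 0.0649]), array([261., 198.]), np.int32(77), 4.9)
(array([ 0.5457, -0.1519,  0.0495]), array([ 0.5455, -0.1513]), array([358., 202.]), np.int32(104), 5.7)
(array([0.4897, 0.0271, 0.0527]), array([0.4894, 0.0273]), array([276., 216.]), np.int32(74), 5.0)
(array([ 0.4437, -0.1586,  0.0499]), array([ 0.4435, -0.1582]), array([358., 247.]), np.int32(78), 4.9)
(array([ 0.4422, -0.2487,  0.0499]), array([ 0.4414, -0.2481]), array([398., 253.]), np.int32(79), 5.1)
tin [0.51930094 0.06220516 0.02      ]
[ 0.53972739 -0.02239176 -0.00150492] [0.52307794 0.09432668 0.00595331]
[-1.38239880e-01  1.46971509e-01  1.60789578e+00 -4.44089210e-16
  1.38672536e+00 -1.38239880e-01] [[ 2.19001824e-01  9.75724445e-01 -9.27355778e-05]
 [ 9.75724426e-01 -2.19001839e-01 -1.98023424e-04]
 [-2.13525557e-04 -4.71168774e-05 -9.99999976e-01]]
[[ 2.18783398e-01  9.75773100e-01 -8.25375697e-04]
 [ 9.30502955e-01 -2.08378327e-01  3.01235330e-01]
 [ 2.93765342e-01 -6.66733039e-02 -9.53549471e-01]] [-0.59908564 -0.03672315  0.39131386] [0.05028654 0.60300953 0.38370496] [315.38176073   0.         283.93261425]
```

Run:
```python
from h import *
from scipy.optimize import least_squares
a=np.radians(73.5-90)
move_ptp([.54,.02,.2],down(a)); sleep(.2)
c=capture("wrist"); cv2.imwrite("pics/w1.png",c["image"])
print(current_clock(),current_joint_pos().round(2) if hasattr(current_joint_pos(),'round') else current_joint_pos())
for o in tops(c,.040,.06,40): print(o)
w=world(c)
# tin: rim points
m=(w[...,2]>.019)&(w[...,2]<.029)
p=w[m][:,:2]; c0=np.array([.5246,.0649]); r=np.linalg.norm(p-c0,axis=1); p=p[(r>.074)&(r<.088)]
f=least_squares(lambda q:np.linalg.norm(p-q[:2],axis=1)-q[2],[*c0,.08],loss="soft_l1",f_scale=.001)
print("tin",f.x,len(p),np.std(f.fun))
```

```text
3.225 [-0.09  0.3   1.67  0.    1.18  0.2 ]
(array([0.8068, 0.05  , 0.0453]), array([0.7991, 0.0395]), array([544.,  99.]), np.int32(4020), 100.1)
(array([0.5391, 0.1148, 0.0515]), array([0.5395, 0.115 ]), array([254., 100.]), np.int32(440), 12.2)
(array([0.5746, 0.0537, 0.0514]), array([0.5746, 0.0535]), array([308., 153.]), np.int32(391), 11.2)
(array([0.5246, 0.0654, 0.0511]), array([0.5245, 0.0652]), array([256., 156.]), np.int32(401), 11.5)
(array([0.5393, 0.0159, 0.0509]), array([0.5394, 0.0156]), array([284., 198.]), np.int32(367), 11.1)
(array([0.4897, 0.0279, 0.0508]), array([0.4896, 0.0278]), array([235., 201.]), np.int32(377), 11.2)
(array([ 0.5462, -0.1453,  0.0469]), array([ 0.5456, -0.1459]), array([328., 324.]), np.int32(220), 10.8)
(array([ 0.4432, -0.2415,  0.0429]), array([ 0.4456, -0.2353]), array([270., 400.]), np.int32(49), 6.5)
tin [0.52402553 0.06468814 0.0796931 ] 1625 0.000931096484375806
```

View pics/w1.png

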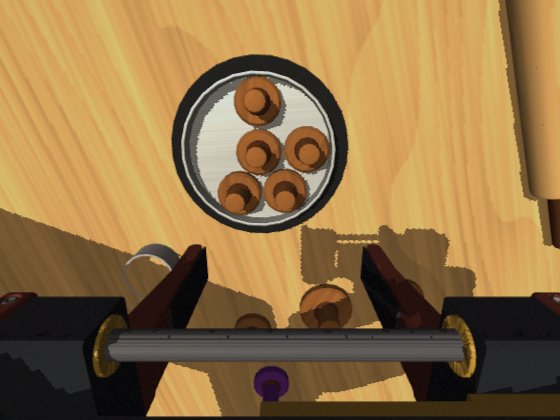

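The wrist view shows the middle stamp at (258,152). Three stamps sit side by side at (308,152), (285,190) and (240,192), and the astray one is at (256,100). Both cameras agree with the tin fit, so the free places are at 47°, 107° and 167°. I'll move the astray stamp to 47°, squeezing it in two directions first so it's centred in the jaws.

```bash
cat >> h.py <<'E'
C=np.array([.5244,.0650]); G=.042
def slot(deg,r=.0522): return C+r*np.array([np.cos(np.radians(deg)),np.sin(np.radians(deg))])
def norm(a): return (a+np.pi/2)%np.pi-np.pi/2
def grab(xy,z,a,up=.1):
    "centre the stamp by a cross squeeze, then hold it with the jaws along angle a"
    b=norm(a+np.pi/2); a=norm(a); move_gripper(G)
    move_ptp([*xy,up],down(b)); servo_line([*xy,z],rate=.12)
    move_gripper(.0); print("gap",current_finger_gap()); move_gripper(G)
    move_ptp([*xy,z],down(a)); move_gripper(.0); print("gap",current_finger_gap())
def place(xy,z,a,lift=.085):
    p=current_position(); servo_line([p[0],p[1],lift],rate=.12)
    move_ptp([*xy,lift],down(norm(a)))
    servo_line([*xy,z+.006],rate=.1)
    hit=servo_line([*xy,z-.0015],rate=.02,contact_N=4)
    print("hit",hit,np.round(current_position(),4),np.round(current_force(),1),"t",current_clock())
    move_gripper(G-.004); servo_line([*xy,.1],rate=.15)
def look(name):
    move_ptp([.54,.02,.2],down(np.radians(-16.5))); sleep(.1); c=capture("wrist")
    cv2.imwrite(f"pics/{name}.png",c["image"])
    for o in tops(c,.040,.06,40):
        d=o[1]-C
        if np.hypot(*d)<.1: print(o[1],"r %.1f ang %.1f"%(np.hypot(*d)*1e3,np.degrees(np.arctan2(d[1],d[0]))))
    print(current_clock())
E
python3 - <<'E'
from h import *
grab([.5393,.1149],.027,np.radians(73.5-90))
s=slot(47); print("target",s)
place(s,.027,np.radians(47-90))
look("w2")
E
```

```text
gap 0.022011168943586804
gap 0.02141848540985
target [0.56000031 0.10317666]
hit True [0.5606 0.1032 0.0267] [0.  0.6 3.5] t 11.1167
[0.5605 0.1032] r 52.6 ang 46.6
[0.5745 0.0536] r 51.4 ang -12.8
[0.5245 0.0652] r 0.2 ang 63.4
[0.5394 0.0155] r 51.7 ang -73.1
[0.4896 0.0275] r 51.2 ang -132.9
13.0333
```

Measured bias is under 1 mm. Next are the two table stamps.

Run:
```python
from h import *
for xy,deg in [([.6453,-.164],107),([.4436,-.1583],167)]:
    a=norm(np.radians(deg-90))
    grab(xy,.0245,a,up=.11); place(slot(deg),.0275,a,lift=.11)
look("w3")
c=capture("top"); cv2.imwrite("pics/top3.png",c["image"])
for o in tops(c,.044,.06,8):
    if 220<o[2][0]<500 and 140<o[2][1]<290: print(o[:2])
```

```text
gap 0.021450147251386227
gap 0.02159159630017488
hit True [0.5097 0.115  0.0271] [0.1 0.1 2.2] t 21.3167
gap 0.021560113002942836
gap 0.021367014516640987
hit True [0.474  0.0768 0.0272] [-0.1  0.5  1.2] t 30.6417
[0.5608 0.1029] r 52.5 ang 46.2
[0.5105 0.1142] r 51.1 ang 105.8
[0.5743 0.0536] r 51.2 ang -12.9
[0.5247 0.0651] r 0.3 ang 18.4
[0.4756 0.0766] r 50.2 ang 166.6
[0.5388 0.0159] r 51.2 ang -73.7
[0.4894 0.0279] r 51.0 ang -133.3
33.275
(array([0.5646, 0.105 , 0.053 ]), array([0.5628, 0.1041]))
(array([0.5379, 0.0103, 0.0523]), array([0.5375, 0.0099]))
(array([ 0.5457, -0.1517,  0.0498]), array([ 0.5455, -0.1513]))
(array([0.5174, 0.1137, 0.0526]), array([0.5149, 0.114 ]))
(array([ 0.4421, -0.2487,  0.0496]), array([ 0.4417, -0.248 ]))
```

View pics/w3.png

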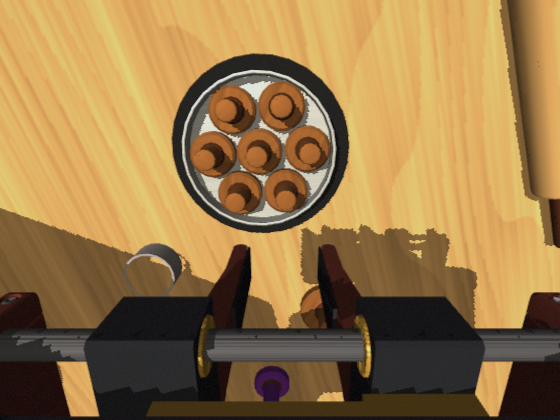

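The wrist view shows seven stamps in the tin, one in the middle and six around it, all upright. The one at the left, (210,155), looks slightly close in. I'll check from overhead with the arm away, fitting the rim and the handle heights again.

Run:
```python
from h import *
from scipy.optimize import least_squares
def check(c,amin):
    w=world(c); m=(w[...,2]>.019)&(w[...,2]<.029); p=w[m][:,:2]; r=np.linalg.norm(p-C,axis=1); p=p[(r>.0765)&(r<.084)]
    f=least_squares(lambda q:np.linalg.norm(p-q[:2],axis=1)-q[2],[*C,.08],loss="soft_l1",f_scale=.001).x
    print("tin",f.round(4))
    for o in tops(c,.044,.06,amin):
        for k in (0,1):
            d=o[k][:2]-f[:2]
            if np.hypot(*d)<.1: print(o[0],"r %.1f ang %.1f"%(np.hypot(*d)*1e3,np.degrees(np.arctan2(d[1],d[0]))),end=" | ")
        print()
# camera over the tin from the robot's side/other azimuth; then top with the arm aside
move_ptp([.46,-.08,.2],down(np.radians(-60))); sleep(.15)
c=capture("wrist"); check(c,40); cv2.imwrite("pics/w4.png",c["image"])
c=capture("top"); check(c,20); cv2.imwrite("pics/top4.png",c["image"])
for o in tops(c,.044,.06,8):
    if 300<o[2][0]<500 and 140<o[2][1]<290: print(o[:2])
print(current_clock())
```

```text
tin [0.5242 0.0642 0.0798]
[0.5545 0.0974 0.0498] r 45.0 ang 47.6 | [0.5545 0.0974 0.0498] r 46.1 ang 46.2 | 
[0.5738 0.0512 0.0512] r 51.3 ang -14.7 | [0.5738 0.0512 0.0512] r 50.3 ang -14.4 | 
[0.51   0.1123 0.051 ] r 50.2 ang 106.4 | [0.51   0.1123 0.051 ] r 49.4 ang 106.0 | 
[0.5243 0.0633 0.0513] r 0.9 ang -83.2 | [0.5243 0.0633 0.0513] r 1.3 ang -71.3 | 
[0.5391 0.0138 0.0515] r 52.6 ang -73.5 | [0.5391 0.0138 0.0515] r 52.4 ang -73.7 | 
[0.4751 0.0749 0.0512] r 50.2 ang 167.7 | [0.4751 0.0749 0.0512] r 50.0 ang 167.9 | 
[0.4894 0.0258 0.0514] r 51.8 ang -132.2 | [0.4894 0.0258 0.0514] r 52.0 ang -132.0 | 



tin [0.5255 0.0651 0.0801]





[0.5753 0.0531 0.0523] r 51.2 ang -13.5 | [0.5753 0.0531 0.0523] r 51.2 ang -13.4 | 
[0.561  0.1031 0.0525] r 52.0 ang 47.0 | [0.561  0.1031 0.0525] r 51.5 ang 46.9 | 
[0.525  0.0661 0.0525] r 1.1 ang 115.1 | [0.525  0.0661 0.0525] r 0.8 ang 137.9 | 
[0.5104 0.1142 0.0522] r 51.4 ang 107.1 | [0.5104 0.1142 0.0522] r 51.6 ang 107.2 | 
[0.4774 0.081  0.0527] r 50.6 ang 161.7 | [0.4774 0.081  0.0527] r 51.0 ang 165.4 | 



34.15
```

View pics/top4.png

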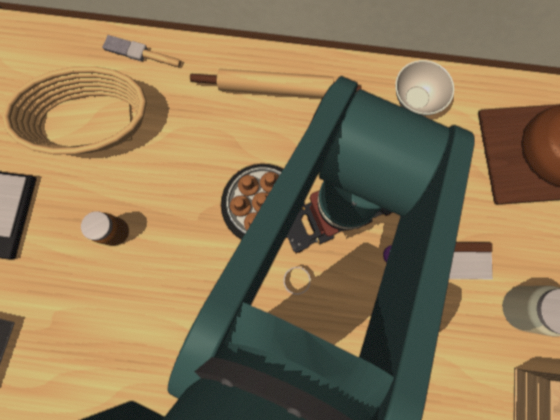

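The arm covers part of the tin in the top view, so I'll return it to the start pose for a clean picture.

Run:
```python
from h import *
goto_joints([1.235,.359,1.51,0,1.272,-.115]); sleep(.1)
c=capture("top"); K=c["image"][120:300,200:480]; cv2.imwrite("pics/top5.png",cv2.resize(K,None,fx=2.8,fy=2.8,interpolation=cv2.INTER_CUBIC))
T=np.array([.5244,.0648])
for o in tops(c,.044,.06,8):
    if 220<o[2][0]<500 and 140<o[2][1]<290:
        d=o[0][:2]-T; print(o[0],"r %.1f ang %.1f"%(np.hypot(*d)*1e3,np.degrees(np.arctan2(d[1],d[0]))))
# tin circle from rim pixels by top depth
w=world(c); m=(w[...,2]>.017)&(w[...,2]<.03); p=w[m][:,:2].astype(np.float32); r=np.linalg.norm(p-T,axis=1); p=p[(r>.077)&(r<.086)]
(cc,rr)=cv2.minEnclosingCircle(p); print("tin",cc,rr,current_clock())
```

```text
[0.5753 0.0532 0.0525] r 52.2 ang -12.8
[0.5611 0.1031 0.0527] r 53.0 ang 46.2
[0.5399 0.015  0.0525] r 52.2 ang -72.7
[0.5247 0.065  0.0524] r 0.4 ang 33.7
[ 0.5455 -0.1519  0.0499] r 217.7 ang -84.4
[0.5107 0.1145 0.0526] r 51.6 ang 105.4
[0.4897 0.0271 0.0529] r 51.2 ang -132.6
[0.4752 0.0766 0.0526] r 50.6 ang 166.5
[ 0.4422 -0.2486  0.0498] r 324.0 ang -104.7
tin (0.5256641507148743, 0.06542995572090149) 0.0819181501865387 36.925
```

View pics/top5.png

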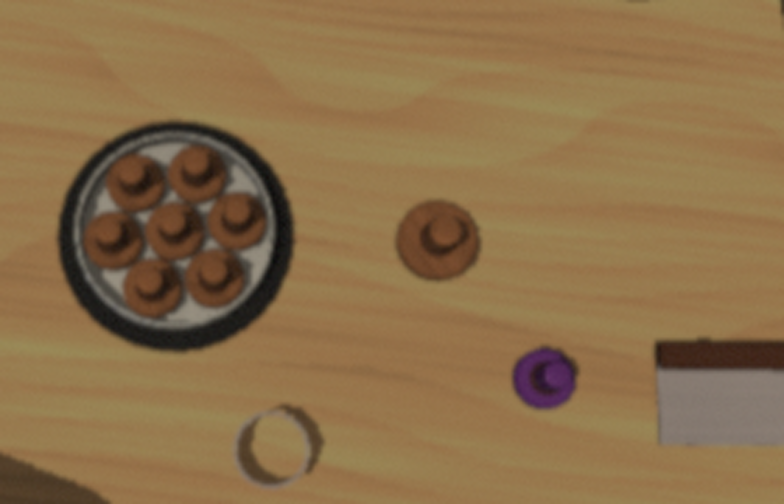

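All seven tops read level, the spacing is even, and the bystanders haven't moved. I'm handing the job in.

```bash
python3 -c "
from bench import *
close_job()"
```

```text
the job is handed in; nothing more can be done
```

All seven small stamps now stand handle-up in the tin, one in the middle and six around it, and I've handed the job in at about 37 s of the 59 s limit. I moved the astray stamp to the free place at 47°. The two table stamps went to 107° and 167°, each lowered to light contact before release.

**Last checks (top camera, arm clear):**
- **Level:** all handle tops are at 52.4–52.9 mm, which fits standing flat on the 3 mm floor.
- **Spacing:** the outer six are 50.6–53.0 mm from the centre and 59–61° apart.
- **Other things:** the large stamp and the purple look-alike are within about 0.2 mm of where they started. The scraper and jar look unmoved in the pictures.

**Disagreements:**
- **167° stamp:** it sits slightly inward, at 50.2–50.6 mm depending on the view. That is inside the 50–54 mm range but near its edge, so I left it.
- **Oblique wrist view:** it disagreed, giving 45–46 mm for the 47° stamp and 49.4–50.2 mm for the 107° one. The clear top view gave 53.0 and 51.6 mm, and I went with that.
- **Tin centre:** fits from different views varied by about 1.5 mm.

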